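Load the bench mill, lock its bayonet lid and hold it in the run position

TASK

Stand the blue-banded grinding cup upright in the well of the bench mill and let go of it, then fit the matching blue lid over it: lugs into the two slots of the collar, push down against the spring and twist clockwise (seen from above) about a quarter turn to its stop. The mill runs only while the lid is held there, so finish still gripping the lid, pushed in and twisted home; leave the orange cup and lid, the box of tubes and the reagent bottle where they stand.

Things in the scene. Friction and masses are not known exactly. Their poses are not given: they have to be found in the camera images.
- mill_collar_mouth (a point): Bench mill, fixed: white housing 160 (x) by 120 by 110 mm high; on top a dark round bayonet collar, outside 92 mm, bore 74 mm with a bevelled mouth, rim 128 mm above the bench. Point: on the collar's axis at its rim, z up. Two entry slots lie at +x and -x of this frame, 30 degrees wide (a lug takes 15), beside black marks; green marks: where the lugs stand after the twist.
- mill_seat (a point): Centre of the floor of the mill's well, on the collar's axis, 87 mm above the bench, 41 mm below the collar's rim. The well is round, 57 mm wide, from 87 to 110 mm above the bench, mouth bevelled. A cup standing on its floor reaches 34 mm above the collar's rim.
- cup_blue_center (a point): Grinding cup of the blue set: open round steel cup, outside diameter 54 mm, 75 mm high, wall 2.5 mm, about 0.18 kg, foot bevelled, blue band near the top, dried root pieces inside. Point: on its axis half-way up (37.5 mm above its underside); z up. Starts upright on the bench.
- lid_blue_handle (a point): Blue lid: clear dome open below, 70 mm wide, bore 62, 0.12 kg; 2 lugs at its lower edge at +x and -x (10 mm wide, 5 high, reach 41 mm from the axis). On its flat top (57 mm up) a blue bar handle: 60 mm along x, 16 along y, 30 high. Point: on its axis in the handle, 78 mm above the lower edge, 9 mm below the top; z up. Half a turn makes no difference. Starts upright on the bench.
- cup_orange_center (a point): Orange set's cup, same size and same point as the blue one, with an orange band. Not wanted now; leave it.
- lid_orange_handle (a point): Orange set's lid, same size and same point as the blue one, with an orange handle. Not wanted now; leave it.
- cryobox: White storage box 133 by 133 mm, 42 mm high, full of vials with coloured caps; origin under its centre. Leave it.
- reagent: White round reagent bottle, diameter 52 mm, 95 mm high; origin under its centre. Leave it.
- mill_seal (a joint): Travel (m) of the sprung ring inside the collar on which a lid's lower edge rests. At 0 that edge is 10 mm below the collar's rim. Lugs pass under the collar's ledges only with the ring 0.003 or more down (edge 13 mm below the rim); solid at 0.007. Spring: 3 N at first, 6 N at 0.003, 10 N at 0.007. Ring and collar are slippery plastic.
- interlock (a joint): Angle (rad) by which a lid's lugs have turned the mill's sprung run interlock: 0 off, 1.25 at the stop, runs above 1.05. A lid turns clockwise (from above) 80 degrees from slot to stop: about 10 free, then against this spring (0.1 rising to 0.25 N m), which turns the lid back when it is let go.

How it is judged (in metres and radians):
On the way, in this order (a step that is already met when the one before it is completed fails the run):
1. the blue cup stands in the mill's well, let go (horizontal distance between cup_blue_center and mill_seat below 0.004 m and z of cup_blue_center in the frame of mill_seat below 0.041 m and angle between cup_blue_center's own z axis and vertical below 0.1 rad and contact force between the fingers and cup_blue below 0.1 N), for 0.2 s.
2. the blue lid is in the collar over the cup and pushed down against the spring (horizontal distance between lid_blue_handle and mill_seat below 0.005 m and z of lid_blue_handle in the frame of mill_collar_mouth below 0.0665 m and value of joint mill_seal above 0.002 m), for 0.1 s.
At the end, for the whole second after the job is handed in: Blue cup upright on the well floor (4 mm off axis, 3.5 mm up at most); blue lid over it within 5 mm of the axis, upright, seal ring 2 mm or more down, interlock beyond 1.05 rad; fingers grip the lid with over 3 N; orange cup and lid, box and bottle within 30 mm of their starts (all of step 2 and horizontal distance between cup_blue_center and mill_seat below 0.004 m and z of cup_blue_center in the frame of mill_seat below 0.041 m and angle between cup_blue_center's own z axis and vertical below 0.1 rad and angle between lid_blue_handle's own z axis and vertical below 0.08 rad and value of joint interlock above 1.05 rad and contact force between the fingers and lid_blue above 3 N and distance of each of cup_orange_center, lid_orange_handle, cryobox, reagent from where it was at the start of the episode below 0.03 m); the arm keeps its last pose, push and grip.
It fails at once if the orange cup or lid, the box or the bottle is knocked or moved away (distance of any of cup_orange_center, lid_orange_handle, cryobox, reagent from where it was at the start of the episode above 0.03 m).
It also fails if it takes over 64 s, if anything falls off the work surface, if the arm or the gripper's body presses on something with over 40 N, if the wrist force passes 120 N, or if a joint passes its speed limit or range.

ROBOT

A 6-joint arm with a two-finger parallel gripper is mounted at the origin on the work surface. World frame = base frame: x ahead of the robot, y to its left, z up, the work surface at z = 0. Lengths are in mm, angles in rad, forces in N, time in s.
With the tool pointing down it reaches from about 350 to 775 mm from the base axis. Payload 7.3 kg.
Tool frame: the origin (TCP) lies at the very end of the fingers, on their centre line; the grasp point (between the pads) lies 19 mm behind it; z points along the fingers, y is the line along which they close (so a half turn about z gives the same grasp; the last joint's range is limited). The gripper opens to 92 mm and grips with 3 to 60 N. Pads are 19 mm wide; open, the fingers measure 130 mm over their backs; the gripper's body (75 mm by 190 mm) begins 47 mm behind the grasp point.
Start: joints at [-1.324, 0.342, 1.524, -0, 1.275, -0.146], TCP at [200.981, -485.027, 226.741] pointing down, gripper open.
Joint ranges: [-2.53, 2.53], [-0.77, 2.02], [0.04, 2.7], [-1, 4.14], [0.28, 2.66], [-3.11, 3.11]. Speed limits (rad/s): [2.57, 2.57, 3.14, 3.14, 3.14, 3.14].

INTERFACE

Orientations are given as [roll, pitch, yaw] about the fixed x, y, z axes, in that order (R = Rz(yaw) Ry(pitch) Rx(roll)).
In Python, from plant import bot gives the robot as it stands.
- The arm moves only by the tool jog_arm, never from a script. Its argument "targets" is a list of rows, each an object with "xyz": the shift along the tool's x, y, z as a fraction of full scale, a list of three; "spin": the turn about the tool's z as a fraction of full scale. In form: [{"xyz": [x, y, z], "spin": spin}, ...]. A call has exactly 10 rows; each row shifts and turns the commanded pose from where the row before left it, along the tool's axes as they then stand; what a row does not reach is not made up. Full scale, the value 1, is 80 mm for a shift and 0.1 rad for a turn. A row lasts 1/8 s, in which the tool goes at most 62.5 mm and 10.7 degrees, less where a joint would pass 70% of its speed; a pose out of reach is approached as far as the arm can. A call with a number of a shift or a turn outside -1 to 1 is refused whole. A call with a gripper value outside its range is refused whole. "gripper" is the opening in per cent of the stroke, from 0 (shut) to 100 (fully open), set as the call begins (left out, the last holds). The fingers move at their own pace and stop on an object; the grip force is fixed at half the most. Time passes only in rows, so rows that do not move let the fingers close, or fill a call up. It gives the time, the measured TCP pose, the force, the opening and the grip force at its end, in the units of the state.
- bot.get_obs(): the state, without advancing time (a new reading comes with each control period).
- bot.capture(name): name is "scene" or "top"; returns the picture (420x560x3 uint8, blue, green, red); there is no depth.
- bot.get_calibration(name): a dict with "vfov" (degrees; the focal length in pixels is half the picture's height over the tangent of half this angle, whatever the lens; pixels are square), "cx", "cy" (the principal point, pixels), "eye" and "rotation" of the camera in the world. Camera axes: x right, y down, z forward; pixel columns grow to the right and rows downward; lengths in mm; the calibration is good to about 2 mm. A picture is of the moment at which its call begins. get_calibration takes no time and is no camera call.
- bot.close_job(): hands the job in; it is judged then, once.
The state is a dict: "time": time; "joint_positions": joint angles; "dq": joint speeds; "tau": joint torques, N m; "tool_pos": TCP position; "tcp_rot": TCP orientation; "contact_force": force on the tool from outside, world axes, zero at the start; "moment": the same for the moment, N m; "grip_width": finger opening in mm; "finger_force": force on a finger pad.
Only numpy, scipy, OpenCV 4.12 (cv2) and the standard library are available. Lean on these libraries where they do the work, as an engineer would, in place of code of your own. Each camera call takes 0.05 s, during which the arm holds its last target. There are 200 camera calls.

## Working session

There is one attempt and no reset: what is moved stays moved. The work goes in short steps, Python scripts to look and compute and a tool call to move; the robot and the scene stay as the last step left them, time stands still between calls to the robot, and variables do not carry over. Pictures are saved under pics/ and viewed, at most 10 in all, crops included, and the job is handed in when it is done.

Besides the shell and the picture viewer there is one more tool, called as name([rows], argument=value, ...), one row to a line, values as JSON. jog_arm: Moves the arm, as the interface text tells. Shift numbers are shares of 80 mm and turn numbers shares of 0.1 rad, none past 1 either way. Its arguments: {"type":"object","properties":{"targets":{"type":"array","items":{"type":"object","properties":{"xyz":{"type":"array","items":{"type":"number"}},"spin":{"type":"number"}}}},"gripper":{"type":"number"}},"required":["targets"]}

```bash
mkdir -p pics
python3 - <<'E'
from plant import bot
import cv2
for n in("scene","top"):
    cv2.imwrite(f"pics/{n}0.png",bot.capture(n)); print(n,bot.get_calibration(n))
print(bot.get_obs())
E
```

```text
scene {'vfov': 57.28503891899838, 'cx': 286.5889018315515, 'cy': 209.56309836976635, 'eye': array([1004.89584953,  275.18409703,  817.83551881]), 'rotation': array([-2.54508931, -0.00766451,  2.18508652])}
top {'vfov': 57.09569288913766, 'cx': 273.6438405746337, 'cy': 207.177755634803, 'eye': array([ 384.76967166,  -18.0185916 , 1156.7288487 ]), 'rotation': array([-2.91844802,  0.00544089, -1.48969926])}
{'time': 0.1, 'joint_positions': array([-1.32396805e+00,  3.42647154e-01,  1.52489120e+00,  6.90743532e-06,
        1.27541514e+00, -1.46022761e-01]), 'dq': array([-0.00177329, -0.00231268, -0.00303567, -0.00047906,  0.00141776,
        0.00035934]), 'tau': array([ 1.35800747e-03, -4.32005131e+01, -2.44694227e+01,  7.19212834e-02,
        5.25828637e-02, -5.97526491e-05]), 'tool_pos': array([ 200.9066317 , -484.6547576 ,  226.12809864]), 'tcp_rot': array([-3.14024726e+00, -2.04542519e-04,  3.92848882e-01]), 'contact_force': array([-0.52611375, -0.55531385, -0.3671855 ]), 'moment': array([0.04308537, 0.02135591, 0.06201523]), 'finger_force': 0.0, 'grip_width': 91.39484859649639}
```

View pics/scene0.png

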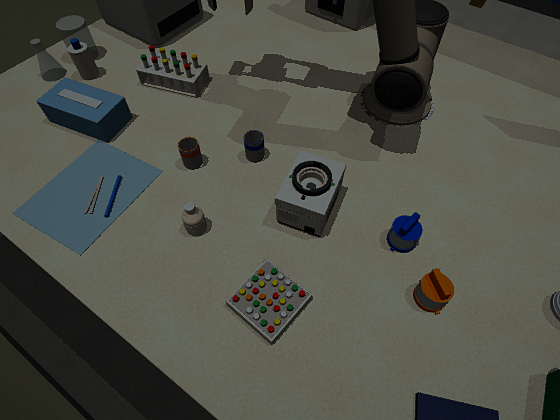

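View pics/top0.png

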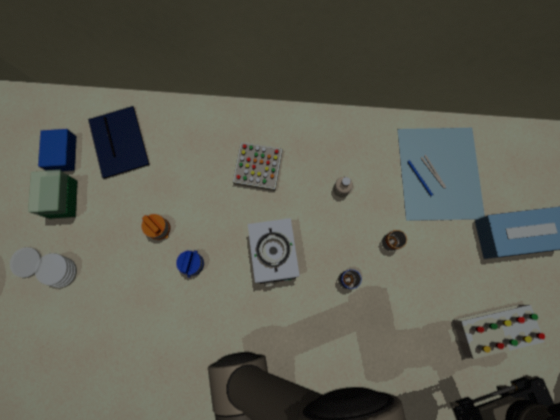

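The scene view shows the blue cup near (255,145), the mill collar at (312,178) and the blue lid at (405,232). In the top view they are at about (349,280), (273,250) and (190,263). Next I'll zoom in.

```bash
cat > h.py <<'E'
import numpy as np, cv2
from scipy.spatial.transform import Rotation as R
from plant import bot
def cam(n):
    c=bot.get_calibration(n); f=210/np.tan(np.radians(c['vfov']/2))
    return c,f,R.from_euler('xyz',c['rotation']).as_matrix()
def ray(n,uv,z):
    c,f,M=cam(n); d=M@np.array([(uv[0]-c['cx'])/f,(uv[1]-c['cy'])/f,1]); e=c['eye']
    return e+d*(z-e[2])/d[2]
def proj(n,p):
    c,f,M=cam(n); q=M.T@(np.array(p)-c['eye']); return np.array([c['cx']+f*q[0]/q[2],c['cy']+f*q[1]/q[2]])
def crop(img,u0,v0,u1,v1,s):
    im=cv2.resize(img[v0:v1,u0:u1],None,fx=s,fy=s,interpolation=cv2.INTER_CUBIC)
    return cv2.convertScaleAbs(im,alpha=1.8,beta=10)
E
python3 - <<'E'
from h import *
t=cv2.imread('pics/top0.png');s=cv2.imread('pics/scene0.png')
a=crop(t,165,210,365,290,4); b=crop(s,235,120,435,250,4)[:280*1]
cv2.imwrite('pics/z1.png',a)
cv2.imwrite('pics/z2.png',crop(s,235,120,435,260,4))
for n,uv,z in[("top",(273,250),128),("scene",(312,178),128),("top",(349,280),75),("scene",(255,135),75),("top",(190,263),87),("scene",(407,222),87),("top",(154,225),87),("scene",(436,283),87)]:print(n,uv,ray(n,uv,z))
E
```

```text
top (273, 250) [500.18560874  -1.30038234 128.        ]
scene (312, 178) [513.49752246   6.52824319 128.        ]
top (349, 280) [ 440.62100391 -215.70379603   75.        ]
scene (255, 135) [ 440.79290911 -219.60223167   75.        ]
top (190, 263) [450.70208008 224.35870466  87.        ]
scene (407, 222) [466.1885708  234.30901182  87.        ]
top (154, 225) [548.04562136 339.26263535  87.        ]
scene (436, 283) [567.1213685  346.33294508  87.        ]
```

View pics/z1.png

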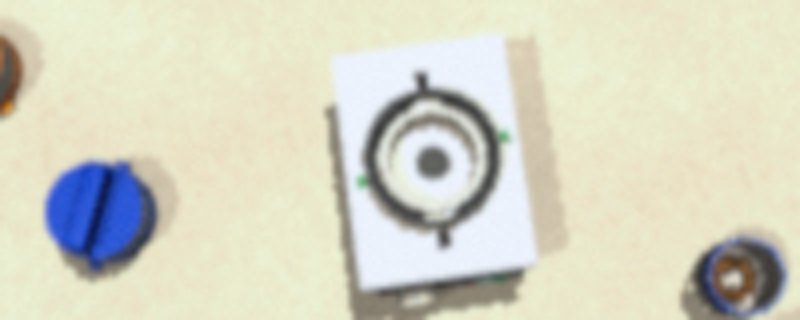

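View pics/z2.png

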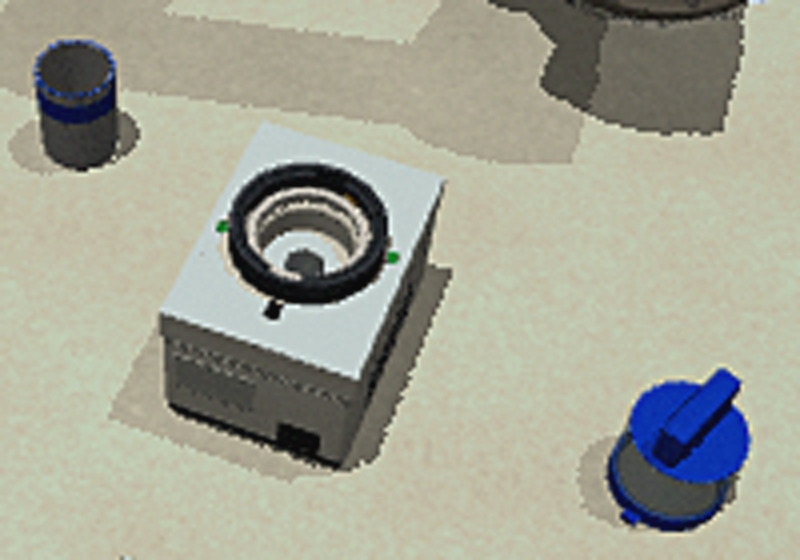

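The zoom shows the collar ring centred in the top crop at about (433,158), with black slot marks at (421,80) and (444,238). The cup rim is at (744,272) and the lid disc at about (98,213), with its bar nearly in line with the slots. The scene crop shows the same objects, so I'll triangulate and check heights.

Run:
```python
from h import *
from scipy.optimize import least_squares
T=lambda c:np.array([c[0]/4-.375+165,c[1]/4-.375+210]); S=lambda c:np.array([c[0]/4-.375+235,c[1]/4-.375+120])
P={'green1':((362,181),(222,228),110),'green2':((504,136),(392,258),110),'blk':((421,80),(273,310),110),
'hc1':((333,57),(160,318),110),'hc2':((505,36),(360,378),110),'hc3':((536,262),(443,181),110),'hc0':((364,290),(265,124),110),
'cuprim':((744,272),(75.5,70),75),'disc':((98,213),(688,431),57)}
for k,(a,b,z) in P.items():
    # which top corner matches which scene corner is unclear: print single view points
    print(k,ray('top',T(a),z)[:2].round(1),ray('scene',S(b),z)[:2].round(1))
print('blk2',ray('top',T((444,238)),110),'rim',ray('top',T((433,158)),128),ray('scene',S((308,231)),128))
```

```text
green1 [485.2  46.1] [527.3 -44.8]
green2 [523.4 -47.4] [488.   48.7]
blk [557.3  12.1] [559.5  13. ]
hc1 [568.4  73.8] [601.4 -36. ]
hc2 [592.5 -43.2] [570.2  78. ]
hc3 [440.8 -74.7] [419.6  43.1]
hc0 [413.2  38.2] [443.7 -70.5]
cuprim [ 447.4 -219.9] [ 449.4 -218. ]
disc [452.7 233.7] [458.2 238.3]
blk2 [451.61825267 -12.20436751 110.        ] rim [502.48537673  -0.77810408 128.        ] [512.45543828   4.82032786 128.        ]
```

Both views agree to within about 5 mm, and the housing measures 159 by 119 mm, as it should. The mill is at about (506, 1) with yaw 12.7°, the cup at (448, -219) and the lid at (455, 236). I'll move above the cup.

jog_arm([
  {"xyz": [0.41,-0.19,0.1]},
  {"xyz": [0.41,-0.19,0.1]},
  {"xyz": [0.41,-0.19,0.1]},
  {"xyz": [0.41,-0.19,0.1]},
  {"xyz": [0.41,-0.19,0.1]},
  {"xyz": [0.41,-0.19,0.1]},
  {"xyz": [0.41,-0.19,0.1]},
  {"xyz": [0.41,-0.19,0.1]},
  {"xyz": [0.41,-0.19,0.1]},
  {"xyz": [0.41,-0.19,0.1]},
], gripper=100)

```text
invalid input
```

```bash
cat >> h.py <<'E'
def go(x,y,z,yaw=None,rows=10):
    o=bot.get_obs(); p=o['tool_pos']; M=R.from_euler('xyz',o['tcp_rot']).as_matrix()
    d=M.T@(np.array([x,y,z])-p)/80/rows
    s=0 if yaw is None else (o['tcp_rot'][2]-yaw)/.1/rows
    print('t',round(o['time'],2),p.round(1),o['tcp_rot'].round(3),'F',o['contact_force'].round(1),'grip',round(o['grip_width'],1),round(o['finger_force'],1),'q6',o['joint_positions'][5].round(2))
    print('shift/row',d.round(4),'spin/row',round(s,3))
E
python3 - <<'E'
from h import *
go(448.4,-219,47)
a=crop(bot.capture('top'),300,230,420,330,4);b=crop(bot.capture('scene'),190,80,310,180,4)
cv2.imwrite('pics/a1.png',np.vstack([a[:300],b[:300]]) if 0 else np.hstack([a[:,:400],b[:,80:480]]))
E
```

```text
t 0.1 [ 200.9 -484.7  226.1] [-3.14  -0.     0.393] F [-0.5 -0.6 -0.4] grip 91.4 0.0 q6 -0.15
shift/row [ 0.4129 -0.188   0.2242] spin/row 0
```

View pics/a1.png

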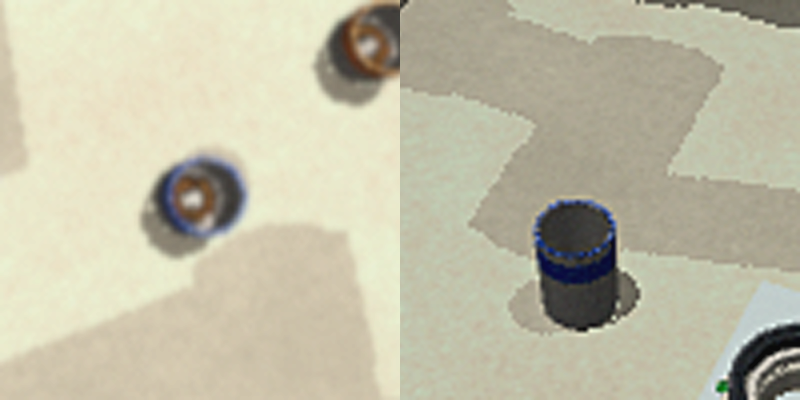

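The call was refused, probably because every row needs a spin value, so the arm has not moved. The picture shows the cup again, with its rim at about (351,278) in the top view, which confirms the estimate.

jog_arm([
  {"xyz": [0.41,-0.19,0.1],"spin": 0},
  {"xyz": [0.41,-0.19,0.1],"spin": 0},
  {"xyz": [0.41,-0.19,0.1],"spin": 0},
  {"xyz": [0.41,-0.19,0.1],"spin": 0},
  {"xyz": [0.41,-0.19,0.1],"spin": 0},
  {"xyz": [0.41,-0.19,0.1],"spin": 0},
  {"xyz": [0.41,-0.19,0.1],"spin": 0},
  {"xyz": [0.41,-0.19,0.1],"spin": 0},
  {"xyz": [0.41,-0.19,0.1],"spin": 0},
  {"xyz": [0.41,-0.19,0.1],"spin": 0},
], gripper=100)

```text
time: 1.45
tool_pos: [446.5, -218.1, 146.4]
tcp_rot: [3.142, 0.0, 0.393]
contact_force: [0.8, -1.3, 0.1]
grip_width: 92.0
finger_force: 0.0
```

Run:
```python
from h import *
go(447.5,-219,47)
```

```text
t 1.45 [ 446.5 -218.1  146.4] [3.142 0.    0.393] F [ 0.8 -1.3  0.1] grip 92.0 0.0 q6 0.57
shift/row [0.0007 0.0015 0.1242] spin/row 0
```

jog_arm([
  {"xyz": [0.007,0.015,0.14],"spin": 0},
  {"xyz": [0,0,0.14],"spin": 0},
  {"xyz": [0,0,0.14],"spin": 0},
  {"xyz": [0,0,0.14],"spin": 0},
  {"xyz": [0,0,0.14],"spin": 0},
  {"xyz": [0,0,0.14],"spin": 0},
  {"xyz": [0,0,0.14],"spin": 0},
  {"xyz": [0,0,0.14],"spin": 0},
  {"xyz": [0,0,0.12],"spin": 0},
  {"xyz": [0,0,0],"spin": 0},
])

```text
time: 2.7
tool_pos: [446.4, -219.7, 46.7]
tcp_rot: [-3.14, 0.001, 0.393]
contact_force: [0.4, 0.6, -0.3]
grip_width: 91.6
finger_force: 0.0
```

jog_arm([
  {"xyz": [0,0,0],"spin": 0},
  {"xyz": [0,0,0],"spin": 0},
  {"xyz": [0,0,0],"spin": 0},
  {"xyz": [0,0,0],"spin": 0},
  {"xyz": [0,0,0],"spin": 0},
  {"xyz": [0,0,0],"spin": 0},
  {"xyz": [0,0,0],"spin": 0},
  {"xyz": [0,0,0],"spin": 0},
  {"xyz": [0,0,0],"spin": 0},
  {"xyz": [0,0,0],"spin": 0},
], gripper=52)

```text
time: 3.95
tool_pos: [447.2, -220.3, 47.8]
tcp_rot: [3.14, -0.001, 0.393]
contact_force: [1.2, -3.3, 4.9]
grip_width: 53.8
finger_force: 30.0
```

jog_arm([
  {"xyz": [0,0,0],"spin": 0},
  {"xyz": [0,0,0],"spin": 0},
  {"xyz": [0,0,0],"spin": 1},
  {"xyz": [0,0,0],"spin": 1},
  {"xyz": [0,0,0],"spin": 1},
  {"xyz": [0,0,0],"spin": 1},
  {"xyz": [0,0,0],"spin": 1},
  {"xyz": [0,0,0],"spin": 1},
  {"xyz": [0,0,0],"spin": 1},
  {"xyz": [0,0,0],"spin": 1},
], gripper=80)

```text
time: 5.2
tool_pos: [446.1, -219.2, 46.9]
tcp_rot: [-3.141, 0.002, -0.41]
contact_force: [-1.4, 0.4, 0.0]
grip_width: 73.3
finger_force: 0.0
```

jog_arm([
  {"xyz": [0,0,0],"spin": 1},
  {"xyz": [0,0,0],"spin": 1},
  {"xyz": [0,0,0],"spin": 1},
  {"xyz": [0,0,0],"spin": 1},
  {"xyz": [0,0,0],"spin": 1},
  {"xyz": [0,0,0],"spin": 1},
  {"xyz": [0,0,0],"spin": 1},
  {"xyz": [0,0,0],"spin": 0.7},
  {"xyz": [0,0,0],"spin": 0},
  {"xyz": [0,0,0],"spin": 0},
])

```text
time: 6.45
tool_pos: [446.5, -219.6, 47.2]
tcp_rot: [3.141, 0.001, -1.176]
contact_force: [-0.2, -0.2, -0.7]
grip_width: 73.2
finger_force: 0.0
```

jog_arm([
  {"xyz": [0,0,0],"spin": 0},
  {"xyz": [0,0,0],"spin": 0},
  {"xyz": [0,0,0],"spin": 0},
  {"xyz": [0,0,0],"spin": 0},
  {"xyz": [0,0,0],"spin": 0},
  {"xyz": [0,0,0],"spin": 0},
  {"xyz": [0,0,0],"spin": 0},
  {"xyz": [0,0,0],"spin": 0},
  {"xyz": [0,0,0],"spin": 0},
  {"xyz": [0,0,0],"spin": 0},
], gripper=50)

```text
time: 7.7
tool_pos: [446.8, -220.0, 47.5]
tcp_rot: [3.142, -0.0, -1.177]
contact_force: [-0.2, -1.1, -0.3]
grip_width: 52.4
finger_force: 30.0
```

Run:
```python
from h import *
go(447.5,-219,230)
```

```text
t 7.7 [ 446.8 -220.    47.5] [ 3.142 -0.    -1.177] F [-0.2 -1.1 -0.3] grip 52.4 30.0 q6 2.14
shift/row [-0.0008 -0.0013 -0.2281] spin/row 0
```

jog_arm([
  {"xyz": [0,0,-0.2],"spin": 0},
  {"xyz": [0,0,-0.4],"spin": 0},
  {"xyz": [0,0,-0.5],"spin": 0},
  {"xyz": [0,0,-0.5],"spin": 0},
  {"xyz": [0,0,-0.4],"spin": 0},
  {"xyz": [-0.25,-0.19,0],"spin": 0},
  {"xyz": [-0.25,-0.19,0],"spin": 0},
  {"xyz": [-0.25,-0.19,0],"spin": 0},
  {"xyz": [-0.25,-0.19,0],"spin": 0},
  {"xyz": [-0.25,-0.19,0],"spin": 0},
])

```text
time: 8.95
tool_pos: [478.7, -97.4, 207.2]
tcp_rot: [3.141, 0.001, -1.177]
contact_force: [-0.1, 0.1, -2.6]
grip_width: 52.8
finger_force: 30.0
```

jog_arm([
  {"xyz": [-0.25,-0.19,0],"spin": 0},
  {"xyz": [-0.25,-0.19,0],"spin": 0},
  {"xyz": [-0.25,-0.19,0],"spin": 0},
  {"xyz": [-0.25,-0.19,0],"spin": 0},
  {"xyz": [0,0,0],"spin": 0},
  {"xyz": [0,0,0.02],"spin": 0},
  {"xyz": [0,0,0],"spin": 0},
  {"xyz": [0,0,0],"spin": 0},
  {"xyz": [0,0,0],"spin": 0},
  {"xyz": [0,0,0],"spin": 0},
])

```text
time: 10.2
tool_pos: [504.1, -1.4, 206.0]
tcp_rot: [-3.141, -0.0, -1.177]
contact_force: [0.3, 0.1, -2.3]
grip_width: 53.0
finger_force: 30.0
```

Run:
```python
from h import *
P=[bot.get_obs()['tool_pos']]
go(505,0,185,rows=1)
t=bot.capture('top');s=bot.capture('scene')
for i in range(3): P.append(bot.get_obs()['tool_pos'])
print(np.round(P,1))
a=crop(t,223,190,323,290,4);b=crop(s,262,90,362,240,4)
cv2.imwrite('pics/b1.png',np.hstack([np.vstack([a,a[:200]*0]),b]))
```

```text
t 10.2 [504.1  -1.4 206. ] [-3.141 -0.    -1.177] F [ 0.3  0.1 -2.3] grip 53.0 30.0 q6 2.59
shift/row [-0.0122 -0.0168  0.2621] spin/row 0
[[504.1  -1.4 206. ]
 [504.1  -1.3 205.9]
 [504.1  -1.3 205.9]
 [504.1  -1.3 205.9]]
```

View pics/b1.png

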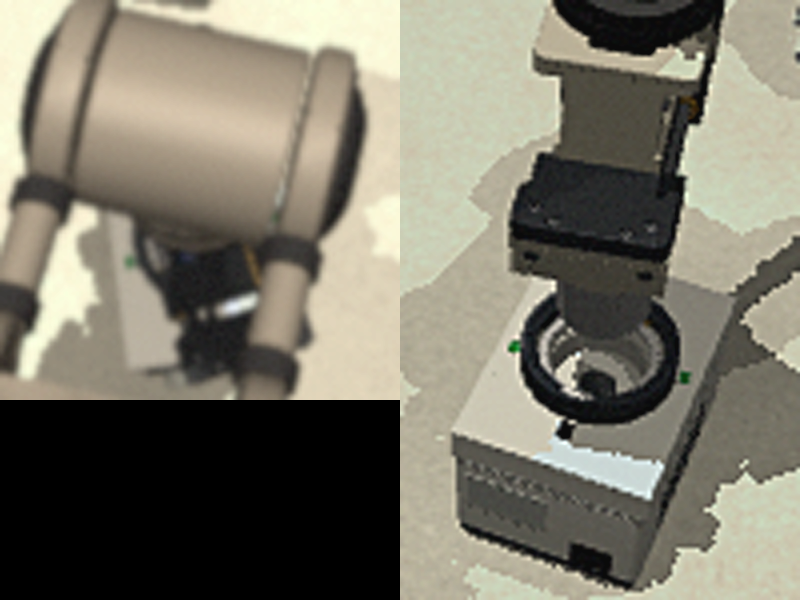

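The cup hangs over the collar. In the scene crop its silhouette spans x 557 to 652 and its foot is at about y 338, while the collar spans x 520 to 680 and y 290 to 420. I'll use the held cup to remove the scene camera's bias.

Run:
```python
from h import *
from scipy.optimize import least_squares
th=np.linspace(0,2*np.pi,360)
def sil(x,y,z,r):
    q=np.array([proj('scene',(x+r*np.cos(t),y+r*np.sin(t),z)) for t in th]); return q[:,0].min(),q[:,0].max(),q[:,1].min(),q[:,1].max()
tx,ty,tz=504.1,-1.3,205.9
print('cup foot pred',np.round([sil(tx,ty,tz-47+dz,r) for dz,r in((0,26),(3,27))],1),'obs 301.0 324.2 - 174.1')
print('collar at 504.1,-1.3:',np.round(sil(tx,ty,128,46),1),'base110',np.round(sil(tx,ty,110,46),1))
a=np.radians(12.7); print('obs collar 291.6 331.6 v', 162.2,194.6)
d=np.array([np.cos(a),np.sin(a)])
b=proj('scene',(tx+54*d[0],ty+54*d[1],110)); print('front mark pred',b,'obs 303.1 197.1')
e=np.radians(12.7-80);e=np.array([np.cos(e),np.sin(e)])
print('green', [proj('scene',(tx+s*50*e[0],ty+s*50*e[1],110)).round(1) for s in(1,-1)],'obs (290.4,176.4) (332.9,184.1)')
J=[proj('scene',(tx+10,ty,128))-proj('scene',(tx,ty,128)),proj('scene',(tx,ty+10,128))-proj('scene',(tx,ty,128))];print(J)
```

```text
cup foot pred [[300.7 323.8 156.5 174.1]
 [300.3 324.4 155.2 173.6]] obs 301.0 324.2 - 174.1
collar at 504.1,-1.3: [291.5 331.3 158.9 189.7] base110 [291.4 330.5 163.9 194.5]
obs collar 291.6 331.6 v 162.2 194.6
front mark pred [302.64018884 195.82972191] obs 303.1 197.1
green [array([290.2, 175.1]), array([331.9, 182.5])] obs (290.4,176.4) (332.9,184.1)
[array([-2.3720421 ,  2.73712788]), array([3.62991196, 1.95337683])]
```

jog_arm([
  {"xyz": [-0.013,-0.024,0],"spin": 0},
  {"xyz": [0,0,0.13],"spin": 0},
  {"xyz": [0,0,0.14],"spin": 0},
  {"xyz": [0,0,0.13],"spin": 0},
  {"xyz": [0,0,0.1],"spin": 0},
  {"xyz": [0,0,0.04],"spin": 0},
  {"xyz": [0,0,0.03],"spin": 0},
  {"xyz": [0,0,0.03],"spin": 0},
  {"xyz": [0,0,0.03],"spin": 0},
  {"xyz": [0,0,0],"spin": 0},
])

```text
time: 11.55
tool_pos: [505.4, 0.5, 155.4]
tcp_rot: [3.141, -0.0, -1.177]
contact_force: [-0.0, 0.4, -1.4]
grip_width: 52.7
finger_force: 30.0
```

Run:
```python
from h import *
go(505.5,0.4,134)
```

```text
t 11.55 [5.054e+02 5.000e-01 1.554e+02] [ 3.141 -0.    -1.177] F [-0.   0.4 -1.4] grip 52.7 30.0 q6 2.6
shift/row [ 0.0001 -0.0001  0.0268] spin/row 0
```

jog_arm([
  {"xyz": [0,0,0.02],"spin": 0},
  {"xyz": [0,0,0.02],"spin": 0},
  {"xyz": [0,0,0.02],"spin": 0},
  {"xyz": [0,0,0.02],"spin": 0},
  {"xyz": [0,0,0.02],"spin": 0},
  {"xyz": [0,0,0],"spin": 0},
  {"xyz": [0,0,0],"spin": 0},
  {"xyz": [0,0,0],"spin": 0},
  {"xyz": [0,0,0],"spin": 0},
  {"xyz": [0,0,0],"spin": 0},
])

```text
time: 12.8
tool_pos: [505.5, 0.4, 147.5]
tcp_rot: [-3.142, -0.0, -1.177]
contact_force: [-0.3, -0.6, -2.8]
grip_width: 52.8
finger_force: 30.0
```

Run:
```python
from h import *
go(505.5,0.4,134);print(bot.get_obs()['moment'])
```

```text
t 12.8 [5.055e+02 4.000e-01 1.475e+02] [-3.142 -0.    -1.177] F [-0.3 -0.6 -2.8] grip 52.8 30.0 q6 2.6
shift/row [0.     0.     0.0169] spin/row 0
[ 0.11937606 -0.00146736 -0.0546796 ]
```

jog_arm([
  {"xyz": [0,0,0.03],"spin": 0},
  {"xyz": [0,0,0.03],"spin": 0},
  {"xyz": [0,0,0.03],"spin": 0},
  {"xyz": [0,0,0.03],"spin": 0},
  {"xyz": [0,0,0.02],"spin": 0},
  {"xyz": [0,0,0.01],"spin": 0},
  {"xyz": [0,0,0.01],"spin": 0},
  {"xyz": [0,0,0],"spin": 0},
  {"xyz": [0,0,0],"spin": 0},
  {"xyz": [0,0,0],"spin": 0},
])

```text
time: 14.05
tool_pos: [505.5, 0.5, 134.8]
tcp_rot: [-3.141, -0.0, -1.177]
contact_force: [0.5, 0.2, -1.8]
grip_width: 52.7
finger_force: 30.0
```

Run:
```python
from h import *
go(505.5,0.4,134);print(bot.get_obs()['moment'])
```

```text
t 14.05 [5.055e+02 5.000e-01 1.348e+02] [-3.141 -0.    -1.177] F [ 0.5  0.2 -1.8] grip 52.7 30.0 q6 2.6
shift/row [0.0001 0.     0.001 ] spin/row 0
[0.1386325  0.0028499  0.01872065]
```

jog_arm([
  {"xyz": [0,0,0.005],"spin": 0},
  {"xyz": [0,0,0],"spin": 0},
  {"xyz": [0,0,0],"spin": 0},
  {"xyz": [0,0,0],"spin": 0},
  {"xyz": [0,0,0],"spin": 0},
  {"xyz": [0,0,0],"spin": 0},
  {"xyz": [0,0,-0.3],"spin": 0},
  {"xyz": [0,0,-0.4],"spin": 0},
  {"xyz": [0,0,-0.4],"spin": -1},
  {"xyz": [0,0,0],"spin": -1},
], gripper=80)

```text
time: 15.3
tool_pos: [506.9, 0.3, 225.0]
tcp_rot: [-3.138, -0.004, -0.974]
contact_force: [-0.1, 0.8, 0.0]
grip_width: 73.5
finger_force: 0.0
```

Run:
```python
from h import *
t=cv2.imread('pics/top0.png');s=cv2.imread('pics/scene0.png')
# blue masks around lid
for n,im,(u0,v0,u1,v1) in(("top",t,(170,240,212,285)),("scene",s,(380,205,430,255))):
    c=im[v0:v1,u0:u1].astype(int); g=c[:,:,0]-c[:,:,2]
    print(n,c.reshape(-1,3).max(0))
    a=cv2.resize(im[v0:v1,u0:u1],None,fx=8,fy=8,interpolation=cv2.INTER_CUBIC)
    cv2.imwrite(f'pics/l_{n}.png',cv2.convertScaleAbs(a,alpha=1.6))
a=cv2.imread('pics/l_top.png');b=cv2.imread('pics/l_scene.png')
c=np.zeros((400,740,3),np.uint8);c[:a.shape[0],:a.shape[1]]=a;c[:b.shape[0],340:340+b.shape[1]]=b
cv2.imwrite('pics/l.png',c)
go(455,236,150)
```

```text
top [116 128 126]
scene [102 119 120]
t 15.3 [5.069e+02 3.000e-01 2.250e+02] [-3.138 -0.004 -0.974] F [-0.1  0.8  0. ] grip 73.5 0.0 q6 2.39
shift/row [-0.2805 -0.1117  0.0931] spin/row 0
```

View pics/l.png

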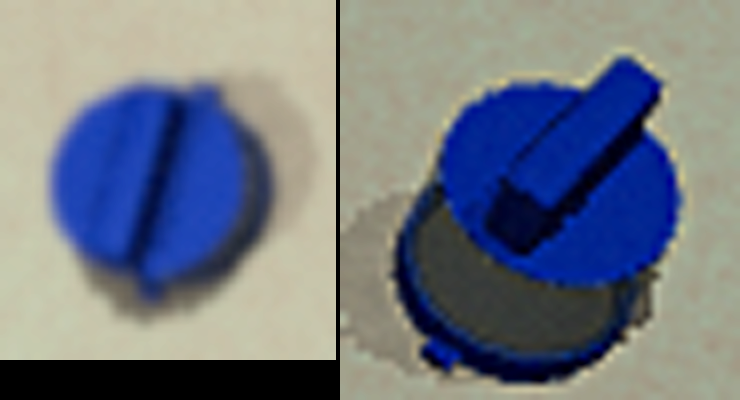

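The lid close-up shows the disc centred in the top crop at (149,178), with lug tips at (208,84) and (150,302). In the scene crop, the top of the bar runs from (526,195) to (642,73).

Run:
```python
from h import *
T=lambda x,y:(170+x/8-.44,240+y/8-.44); S=lambda x,y:(380+(x-340)/8-.44,205+y/8-.44)
l1=ray('top',T(208,84),2.5);l2=ray('top',T(150,302),2.5);print('lugs',l1,l2,(l1+l2)/2,np.linalg.norm(l1-l2),np.degrees(np.arctan2(*(l1-l2)[1::-1])))
print('disc',ray('top',T(149.5,178),57),ray('scene',S(559,184.5),57))
b1=ray('scene',S(526,195),87);b2=ray('scene',S(642,73),87);print('bar',b1,b2,(b1+b2)/2,np.linalg.norm(b1-b2),np.degrees(np.arctan2(*(b1-b2)[1::-1])))
go(455,235,150,rows=1)
```

```text
lugs [495.44524357 231.84838454   2.5       ] [413.91901608 243.07906659   2.5       ] [454.68212982 237.46372557   2.5       ] 82.29613592233642 -7.843440567997865
disc [455.47479283 236.54378467  57.        ] [458.37850209 239.19659424  57.        ]
bar [488.42393411 234.59208918  87.        ] [431.764269   243.83951414  87.        ] [460.09410156 239.21580166  87.        ] 57.40934173287533 -9.269516220818026
t 15.3 [5.069e+02 3.000e-01 2.250e+02] [-3.138 -0.004 -0.974] F [-0.1  0.8  0. ] grip 73.5 0.0 q6 2.39
shift/row [-2.7949 -1.1096  0.9309] spin/row 0
```

Lugs span 82 mm, which matches the drawing. The lid is at about (456, 238) and the bar's yaw is about -8°. I'll first centre it along the bar by pinching the dome, then grip the handle.

jog_arm([
  {"xyz": [-0.468,-0.192,0],"spin": 0},
  {"xyz": [-0.468,-0.192,0],"spin": 0},
  {"xyz": [-0.468,-0.192,0],"spin": 0},
  {"xyz": [-0.468,-0.192,0],"spin": 0},
  {"xyz": [-0.468,-0.192,0],"spin": 0},
  {"xyz": [-0.468,-0.192,0],"spin": 0},
  {"xyz": [0,0,0],"spin": -1},
  {"xyz": [0,0,0.1],"spin": -1},
  {"xyz": [0,0,0.1],"spin": -1},
  {"xyz": [0,0,0.1],"spin": -1},
], gripper=100)

```text
time: 16.55
tool_pos: [456.1, 238.3, 198.0]
tcp_rot: [3.141, -0.0, -0.574]
contact_force: [-0.6, -0.4, -0.7]
grip_width: 92.1
finger_force: 0.0
```

jog_arm([
  {"xyz": [0,0,0.1],"spin": -1},
  {"xyz": [0,0,0.1],"spin": -1},
  {"xyz": [0,0,0.1],"spin": -1},
  {"xyz": [0,0,0.1],"spin": -1},
  {"xyz": [0,0,0.1],"spin": -1},
  {"xyz": [0,0,0.1],"spin": -1},
  {"xyz": [0,0,0.1],"spin": -1},
  {"xyz": [0,0,0.1],"spin": -1},
  {"xyz": [0,0,0],"spin": -1},
  {"xyz": [0,0,0],"spin": -1},
])

```text
time: 17.8
tool_pos: [456.2, 238.2, 134.1]
tcp_rot: [3.142, 0.0, 0.426]
contact_force: [-0.4, 0.7, -1.4]
grip_width: 91.9
finger_force: 0.0
```

jog_arm([
  {"xyz": [0,0,0],"spin": -1},
  {"xyz": [0,0,0],"spin": -1},
  {"xyz": [0,0,0],"spin": -1},
  {"xyz": [0,0,0],"spin": -1},
  {"xyz": [0,0,0],"spin": -1},
  {"xyz": [0,0,0],"spin": -1},
  {"xyz": [0,0,0],"spin": -1},
  {"xyz": [0,0,0],"spin": -1},
  {"xyz": [0,0,0],"spin": -1},
  {"xyz": [0,0,0],"spin": -1},
])

```text
time: 19.05
tool_pos: [456.2, 238.2, 134.3]
tcp_rot: [3.142, 0.0, 1.426]
contact_force: [-0.1, 0.6, -0.2]
grip_width: 91.7
finger_force: 0.0
```

Run:
```python
from h import *
go(456.3,237.8,28,1.423)
```

```text
t 19.05 [456.2 238.2 134.3] [3.142 0.    1.426] F [-0.1  0.6 -0.2] grip 91.7 0.0 q6 0.48
shift/row [-0.0005  0.0002  0.1328] spin/row 0.003
```

jog_arm([
  {"xyz": [0,0,0.17],"spin": 0},
  {"xyz": [0,0,0.2],"spin": 0},
  {"xyz": [0,0,0.2],"spin": 0},
  {"xyz": [0,0,0.2],"spin": 0},
  {"xyz": [0,0,0.2],"spin": 0},
  {"xyz": [0,0,0.2],"spin": 0},
  {"xyz": [0,0,0.15],"spin": 0},
  {"xyz": [0,0,0],"spin": 0},
  {"xyz": [0,0,0],"spin": 0},
  {"xyz": [0,0,0],"spin": 0},
])

```text
time: 20.3
tool_pos: [456.6, 238.3, 29.3]
tcp_rot: [3.14, -0.001, 1.423]
contact_force: [0.7, -0.1, 0.4]
grip_width: 91.8
finger_force: 0.0
```

jog_arm([
  {"xyz": [0,0,0],"spin": 0},
  {"xyz": [0,0,0],"spin": 0},
  {"xyz": [0,0,0],"spin": 0},
  {"xyz": [0,0,0],"spin": 0},
  {"xyz": [0,0,0],"spin": 0},
  {"xyz": [0,0,0],"spin": 0},
  {"xyz": [0,0,0],"spin": 0},
  {"xyz": [0,0,0],"spin": 0},
  {"xyz": [0,0,0],"spin": 0},
  {"xyz": [0,0,0],"spin": 0},
], gripper=70)

```text
time: 21.55
tool_pos: [456.3, 238.2, 28.8]
tcp_rot: [3.141, -0.0, 1.423]
contact_force: [-0.6, -0.7, 4.8]
grip_width: 68.2
finger_force: 30.0
```

jog_arm([
  {"xyz": [0,0,0],"spin": 0},
  {"xyz": [0,0,0],"spin": 0},
  {"xyz": [0,0,0],"spin": 0},
  {"xyz": [0,0,0],"spin": 0},
  {"xyz": [0,0,-0.2],"spin": 0},
  {"xyz": [0,0,-0.23],"spin": 0},
  {"xyz": [0,0,0],"spin": 1},
  {"xyz": [0,0,0],"spin": 1},
  {"xyz": [0,0,0],"spin": 1},
  {"xyz": [0,0,0],"spin": 1},
], gripper=100)

```text
time: 22.8
tool_pos: [456.2, 238.2, 63.0]
tcp_rot: [-3.142, 0.0, 1.019]
contact_force: [-0.8, -0.1, 0.3]
grip_width: 92.1
finger_force: 0.0
```

jog_arm([
  {"xyz": [0,0,0],"spin": 1},
  {"xyz": [0,0,0],"spin": 1},
  {"xyz": [0,0,0],"spin": 1},
  {"xyz": [0,0,0],"spin": 1},
  {"xyz": [0,0,0],"spin": 1},
  {"xyz": [0,0,0],"spin": 1},
  {"xyz": [0,0,0],"spin": 1},
  {"xyz": [0,0,0],"spin": 1},
  {"xyz": [0,0,0],"spin": 1},
  {"xyz": [0,0,0],"spin": 1},
], gripper=60)

```text
time: 24.05
tool_pos: [456.2, 238.2, 63.0]
tcp_rot: [3.141, 0.0, 0.02]
contact_force: [-0.7, -0.5, 0.3]
grip_width: 54.9
finger_force: 0.0
```

jog_arm([
  {"xyz": [0,0,0],"spin": 1},
  {"xyz": [0,0,0],"spin": 0.7},
  {"xyz": [0,0,0],"spin": 0},
  {"xyz": [0,0,0],"spin": 0},
  {"xyz": [0,0,0],"spin": 0},
  {"xyz": [0,0,0],"spin": 0},
  {"xyz": [0,0,0],"spin": 0},
  {"xyz": [0,0,0],"spin": 0},
  {"xyz": [0,0,0],"spin": 0},
  {"xyz": [0,0,0],"spin": 0},
], gripper=35)

```text
time: 25.3
tool_pos: [456.2, 238.2, 63.1]
tcp_rot: [3.142, 0.0, -0.147]
contact_force: [-0.8, 1.1, -0.4]
grip_width: 32.3
finger_force: 0.0
```

jog_arm([
  {"xyz": [0,0,0],"spin": 0},
  {"xyz": [0,0,0],"spin": 0},
  {"xyz": [0,0,0],"spin": 0},
  {"xyz": [0,0,0],"spin": 0},
  {"xyz": [0,0,0],"spin": 0},
  {"xyz": [0,0,0],"spin": 0},
  {"xyz": [0,0,0],"spin": 0},
  {"xyz": [0,0,0],"spin": 0},
  {"xyz": [0,0,0],"spin": 0},
  {"xyz": [0,0,0],"spin": 0},
], gripper=5)

```text
time: 26.55
tool_pos: [456.2, 238.2, 63.1]
tcp_rot: [3.142, -0.0, -0.147]
contact_force: [0.4, 0.1, -1.9]
grip_width: 15.6
finger_force: 30.0
```

Run:
```python
from h import *
go(505.5,0.4,260,0.222)
```

```text
t 26.55 [456.2 238.2  63.1] [ 3.142 -0.    -0.147] F [ 0.4  0.1 -1.9] grip 15.6 30.0 q6 2.05
shift/row [ 0.1045  0.285  -0.2461] spin/row -0.369
```

jog_arm([
  {"xyz": [0,0,-0.2],"spin": 0},
  {"xyz": [0,0,-0.4],"spin": 0},
  {"xyz": [0,0,-0.45],"spin": 0},
  {"xyz": [0,0,-0.45],"spin": 0},
  {"xyz": [0,0,-0.45],"spin": 0},
  {"xyz": [0,0,-0.26],"spin": 0},
  {"xyz": [0.13,0.356,0],"spin": 0},
  {"xyz": [0.13,0.356,0],"spin": 0},
  {"xyz": [0.13,0.356,0],"spin": 0},
  {"xyz": [0.13,0.356,0],"spin": 0},
])

```text
time: 27.8
tool_pos: [480.6, 118.5, 239.9]
tcp_rot: [3.141, 0.0, -0.147]
contact_force: [0.1, 0.9, -1.3]
grip_width: 16.0
finger_force: 30.0
```

jog_arm([
  {"xyz": [0.13,0.356,0],"spin": 0},
  {"xyz": [0.13,0.356,0],"spin": 0},
  {"xyz": [0.13,0.356,0],"spin": 0},
  {"xyz": [0.13,0.356,0],"spin": 0},
  {"xyz": [0,0,0],"spin": -0.95},
  {"xyz": [0,0,0],"spin": -0.95},
  {"xyz": [0,0,0],"spin": -0.95},
  {"xyz": [0,0,0],"spin": -0.85},
  {"xyz": [0,0,0],"spin": 0},
  {"xyz": [0,0,0],"spin": 0},
])

```text
time: 29.05
tool_pos: [505.1, 0.6, 239.9]
tcp_rot: [3.142, 0.0, 0.221]
contact_force: [-0.7, -0.4, -1.4]
grip_width: 15.8
finger_force: 30.0
```

Run:
```python
from h import *
go(505.5,0.4,182,0.222,rows=1)
s=bot.capture('scene')
cv2.imwrite('pics/c1.png',crop(s,252,70,372,230,3.7))
```

```text
t 29.05 [505.1   0.6 239.9] [3.142 0.    0.221] F [-0.7 -0.4 -1.4] grip 15.8 30.0 q6 1.2
shift/row [0.0048 0.004  0.7234] spin/row -0.008
```

View pics/c1.png

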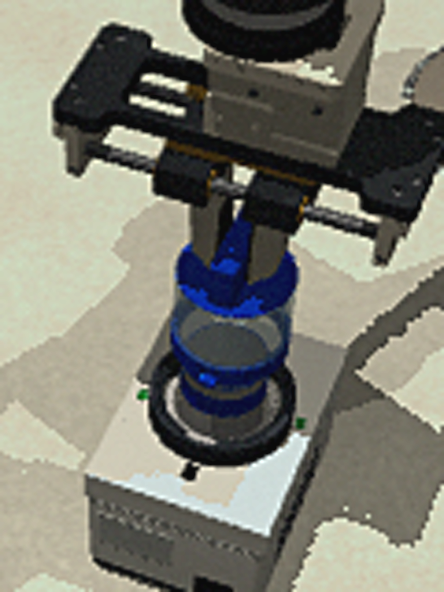

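The lid hangs upright over the cup, with its front lug at (207,378) in line with the black mark at (190,470). The cup is standing in the well. I'll lower it.

jog_arm([
  {"xyz": [0.005,0.004,0.1],"spin": 0},
  {"xyz": [0,0,0.1],"spin": 0},
  {"xyz": [0,0,0.1],"spin": 0},
  {"xyz": [0,0,0.1],"spin": 0},
  {"xyz": [0,0,0.1],"spin": 0},
  {"xyz": [0,0,0.05],"spin": 0},
  {"xyz": [0,0,0.03],"spin": 0},
  {"xyz": [0,0,0.03],"spin": 0},
  {"xyz": [0,0,0.02],"spin": 0},
  {"xyz": [0,0,0],"spin": 0},
])

```text
time: 30.35
tool_pos: [505.6, 0.4, 189.6]
tcp_rot: [3.141, -0.0, 0.223]
contact_force: [0.7, 0.0, -2.1]
grip_width: 16.1
finger_force: 30.0
```

Run:
```python
from h import *
go(505.5,0.4,178,0.222,rows=1);print(bot.get_obs()['moment'])
```

```text
t 30.35 [5.056e+02 4.000e-01 1.896e+02] [ 3.141 -0.     0.223] F [ 0.7  0.  -2.1] grip 16.1 30.0 q6 1.2
shift/row [-0.0014 -0.0005  0.1444] spin/row 0.008
[ 0.02956174 -0.03834347  0.0244882 ]
```

No contact yet. I'll continue slowly down to where the ring begins.

jog_arm([
  {"xyz": [0,0,0.02],"spin": 0},
  {"xyz": [0,0,0.02],"spin": 0},
  {"xyz": [0,0,0.02],"spin": 0},
  {"xyz": [0,0,0.02],"spin": 0},
  {"xyz": [0,0,0],"spin": 0},
  {"xyz": [0,0,0],"spin": 0},
  {"xyz": [0,0,0],"spin": 0},
  {"xyz": [0,0,0],"spin": 0},
  {"xyz": [0,0,0],"spin": 0},
  {"xyz": [0,0,0],"spin": 0},
])

```text
time: 31.6
tool_pos: [505.5, 0.4, 183.1]
tcp_rot: [3.141, 0.0, 0.223]
contact_force: [-1.6, -0.4, -1.9]
grip_width: 16.1
finger_force: 30.0
```

Run:
```python
from h import *
go(505.5,0.4,178,0.222,rows=1);print(bot.get_obs()['moment'])
```

```text
t 31.6 [5.055e+02 4.000e-01 1.831e+02] [3.141 0.    0.223] F [-1.6 -0.4 -1.9] grip 16.1 30.0 q6 1.2
shift/row [-0.0003 -0.      0.0638] spin/row 0.009
[-0.05186255  0.29206586  0.07779563]
```

jog_arm([
  {"xyz": [0,0,0.02],"spin": 0},
  {"xyz": [0,0,0.02],"spin": 0},
  {"xyz": [0,0,0.02],"spin": 0},
  {"xyz": [0,0,0.02],"spin": 0},
  {"xyz": [0,0,0],"spin": 0},
  {"xyz": [0,0,0],"spin": 0},
  {"xyz": [0,0,0],"spin": 0},
  {"xyz": [0,0,0],"spin": 0},
  {"xyz": [0,0,0],"spin": 0},
  {"xyz": [0,0,0],"spin": 0},
])

```text
time: 32.85
tool_pos: [505.7, 0.3, 176.9]
tcp_rot: [3.141, -0.0, 0.223]
contact_force: [-2.6, -1.2, 5.7]
grip_width: 15.4
finger_force: 30.0
```

Run:
```python
from h import *
go(505.5,0.4,178,0.222,rows=1);print(bot.get_obs()['moment'])
```

```text
t 32.85 [5.057e+02 3.000e-01 1.769e+02] [ 3.141 -0.     0.223] F [-2.6 -1.2  5.7] grip 15.4 30.0 q6 1.2
shift/row [-0.0017 -0.0015 -0.0142] spin/row 0.008
[-0.23714313  0.60860839 -0.00456073]
```

About 7.5 N of spring force means the ring is roughly 4 mm down. A small side force points to -x, so I'll ease that way and start the twist.

jog_arm([
  {"xyz": [-0.014,0.004,0.008],"spin": 0},
  {"xyz": [0,0,0],"spin": 0},
  {"xyz": [0,0,0],"spin": 0.5},
  {"xyz": [0,0,0],"spin": 0.5},
  {"xyz": [0,0,0],"spin": 0.5},
  {"xyz": [0,0,0],"spin": 0.5},
  {"xyz": [0,0,0],"spin": 0.5},
  {"xyz": [0,0,0],"spin": 0.5},
  {"xyz": [0,0,0],"spin": 0},
  {"xyz": [0,0,0],"spin": 0},
])

```text
time: 34.1
tool_pos: [505.5, -0.6, 176.6]
tcp_rot: [3.141, -0.003, -0.077]
contact_force: [0.0, -2.4, 5.1]
grip_width: 15.6
finger_force: 30.0
```

Run:
```python
from h import *
go(505.5,0.4,178,0.222,rows=1);print(bot.get_obs()['moment'])
```

```text
t 34.1 [505.5  -0.6 176.6] [ 3.141e+00 -3.000e-03 -7.700e-02] F [ 0.  -2.4  5.1] grip 15.6 30.0 q6 1.5
shift/row [-0.0008 -0.0128 -0.0179] spin/row -2.991
[-0.44151573  0.31376301  0.12407434]
```

jog_arm([
  {"xyz": [0,0,0],"spin": 0.8},
  {"xyz": [0,0,0],"spin": 0.8},
  {"xyz": [0,0,0],"spin": 0.8},
  {"xyz": [0,0,0],"spin": 0.8},
  {"xyz": [0,0,0],"spin": 0.8},
  {"xyz": [0,0,0],"spin": 0.8},
  {"xyz": [0,0,0],"spin": 0.8},
  {"xyz": [0,0,0],"spin": 0.8},
  {"xyz": [0,0,0],"spin": 0.8},
  {"xyz": [0,0,0],"spin": 0.8},
])

```text
time: 35.35
tool_pos: [505.2, -0.6, 176.5]
tcp_rot: [-3.141, -0.002, -0.879]
contact_force: [-1.1, -3.0, 5.5]
grip_width: 15.8
finger_force: 30.0
```

Run:
```python
from h import *
go(505.5,0.4,178,-1.175,rows=1);print(bot.get_obs()['moment'])
```

```text
t 35.35 [505.2  -0.6 176.5] [-3.141e+00 -2.000e-03 -8.790e-01] F [-1.1 -3.   5.5] grip 15.8 30.0 q6 2.3
shift/row [-0.0078 -0.0108 -0.0186] spin/row 2.957
[-0.35693503  0.38577669  0.25202991]
```

jog_arm([
  {"xyz": [0,0,0],"spin": 0.5},
  {"xyz": [0,0,0],"spin": 0.5},
  {"xyz": [0,0,0],"spin": 0.5},
  {"xyz": [0,0,0],"spin": 0.5},
  {"xyz": [0,0,0],"spin": 0.5},
  {"xyz": [0,0,0],"spin": 0.4},
  {"xyz": [0,0,0],"spin": 0},
  {"xyz": [0,0,0],"spin": 0},
  {"xyz": [0,0,0],"spin": 0},
  {"xyz": [0,0,0],"spin": 0},
])

```text
time: 36.6
tool_pos: [505.2, -0.5, 176.5]
tcp_rot: [-3.14, -0.002, -1.167]
contact_force: [-1.8, -2.9, 5.5]
grip_width: 15.7
finger_force: 30.0
```

Run:
```python
from h import *
go(505.5,0.4,178,-1.175,rows=1);print(bot.get_obs()['moment'])
cv2.imwrite('pics/d1.png',crop(bot.capture('scene'),252,90,372,230,4))
```

```text
t 36.6 [ 5.052e+02 -5.000e-01  1.765e+02] [-3.140e+00 -2.000e-03 -1.167e+00] F [-1.8 -2.9  5.5] grip 15.7 30.0 q6 2.59
shift/row [-0.0086 -0.0077 -0.0188] spin/row 0.083
[-0.29007867  0.39654295  0.20244819]
```

View pics/d1.png

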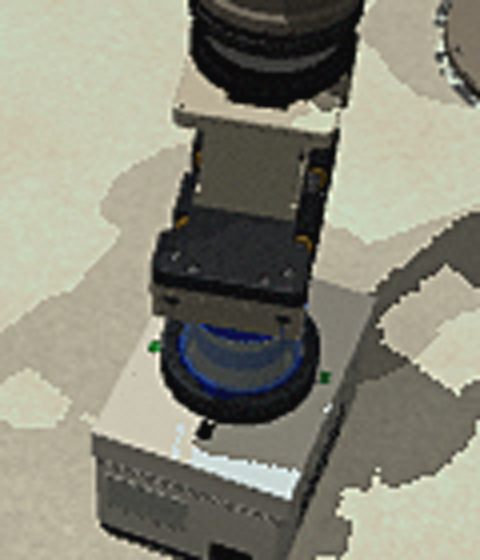

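The lid sits inside the collar at about (240,355), with the gripper on the handle. I'll turn on a little to feel the stop.

jog_arm([
  {"xyz": [0,0,0],"spin": 0.2},
  {"xyz": [0,0,0],"spin": 0.2},
  {"xyz": [0,0,0],"spin": 0.2},
  {"xyz": [0,0,0],"spin": 0},
  {"xyz": [0,0,0],"spin": 0},
  {"xyz": [0,0,0],"spin": 0},
  {"xyz": [0,0,0],"spin": 0},
  {"xyz": [0,0,0],"spin": 0},
  {"xyz": [0,0,0],"spin": 0},
  {"xyz": [0,0,0],"spin": 0},
])

```text
time: 37.9
tool_pos: [505.2, -0.5, 176.5]
tcp_rot: [-3.14, -0.002, -1.226]
contact_force: [-1.8, -2.8, 5.6]
grip_width: 16.1
finger_force: 30.3
```

Run:
```python
from h import *
go(505.5,0.4,178,-1.175,rows=1);print(bot.get_obs()['moment'])
```

```text
t 37.9 [ 5.052e+02 -5.000e-01  1.765e+02] [-3.140e+00 -2.000e-03 -1.226e+00] F [-1.8 -2.8  5.6] grip 16.1 30.3 q6 2.64
shift/row [-0.0094 -0.0074 -0.0189] spin/row -0.508
[-0.28824533  0.37236813  0.58935633]
```

The moment jumped from 0.20 to 0.59 N m, so the lid is at its stop. The ring is about 4 mm down and the grip is 30 N.

```bash
python3 -c "
from plant import bot
print(bot.close_job())"
```

```text
the job is handed in; nothing more can be done
None
```

I handed the job in at about 38 s: the blue cup stands in the well and the blue lid is pushed in, twisted to its stop (torque rose to 0.59 N m) and still gripped at 30 N; the hand-in returned no verdict, and I never moved near the orange set, box or bottle.

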